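# Press the fresh label onto a bottle and keep the press down

### The job

The label on the small brown bottle that stands by itself at the front is freshly stuck on: lay the bottle gently on its side on the two rails of the label press, label straight up, foot against the stop and cap towards the open end, and let go of it. Then take the press lever by its black knob and swing it down until the shoe bears on the label and its plunger has been pushed in by about 6 mm, half of its spring travel. Finish still holding the lever down there, the bottle where it is, with the tape roll, marker pen and specimen pot near by left where they are.

Things in the scene. Friction and masses are not known exactly. Their poses are not given: they have to be found in the camera images.
- brown_bottle: Small brown glass bottle, black cap, 0.2 kg, upright, alone at the front left (not the one in the row at the wall). Body 51 mm in diameter up to 60 mm, then a shoulder; cap 29 mm wide, 84 to 102 mm up. Origin: centre of the foot; z runs to the cap; the -x axis goes out through the middle of the white label, on that side only; at first it faces left (+y), give or take 30 degrees.
- press: Hand press for bottle labels, fixed: grey base plate 180 x 96 mm (x -54 to +126, top 14 mm up), two black rubber rails, lever standing up. Origin on the table, z up; -x points to its open end, where the cap goes; the hinge is at the +x end. Rails along x from x = -42 to +40 mm, 14 mm thick, centres at y = +-17 mm, 26 mm up. Their front bracket stays below a lying bottle.
- foot_stop (a point): Where the centre of the foot of a bottle lying in the cradle belongs: on the rubber face of the stop plate, press x = +40 mm, y = 0, 54 mm up (axis of a 51 mm bottle lying on the rails). Axes as the press. The plate is 46 mm wide, its top 68 mm up. Rails and stop are narrower than the bottle, so fingers at the bottle's sides are free down to the base plate.
- lever_hinge (a point): Centre of the lever's hinge: press x = +95 mm, y = 0, 113.5 mm up; axis along the press y. Axes as the press. Two cheeks hold it, 47 mm wide over all, 36 mm deep, top 132 mm up.
- knob (a point): Centre of the black ball knob, 32 mm in diameter, on the end of the 12 mm round lever, 182 mm from the hinge. It swings in the press plane y = 0. At rest: press x = +64 mm, 293 mm up, the lever below it, 10 degrees short of upright. Lever level: press x = -87 mm, 113.5 mm up. Fingers on its two y sides let it turn between them.
- press_lever (a joint): Lever angle, rad: 0 up at rest, grows as the knob swings over to the open end and down, 1.40 level, 1.52 stop. A spring lifts it whenever let go; the knob takes about 1 N at first, 3 to 4 N when level without the shoe. On a bottle in the cradle the shoe touches at about 1.33; then each 0.01 rad pushes the plunger in by 0.9 mm.
- press_shoe (a joint): How far the sprung plunger, with its hollow rubber-faced shoe 40 mm long, is pushed into its sleeve on the lever, m: 0 free, 0.012 bottomed; its stem rises above the sleeve as much. 90 mm from the hinge. It bears with 4 N plus 1 N a mm: 10 N at 6 mm, with 8 to 9 N down on the knob. On a bottle in the cradle, 6 mm is reached with the lever level.
- label_tape: Bystander: roll of white tape lying flat, 66 mm across, 19 mm high, beyond the bottle and the press. Origin: centre of its underside. Leave it there.
- marker: Bystander: white marker pen, black cap, lying near the front edge, 135 mm long (along its y axis), 14 mm thick. Origin: middle of its underside. Leave it there.
- specimen_pot: Bystander: white specimen pot with screw lid standing beyond the press, 50 mm across, 58 mm high. Origin: centre of its underside. Leave it there.
Things that resemble listed ones, but are neither listed nor needed, are in the scene too. Leave any orange or purple look-alike of the brown_bottle alone.

How it is judged:
By the outcome, as a careful person would: the job done as asked, in the order asked, and still so for the second after the job is handed in, while the arm keeps its last pose, push and grip.
It also fails if it takes over 58 s, if anything falls off the work surface, if the arm or the gripper's body presses on something with over 40 N, if the wrist force passes 120 N, or if a joint passes its speed limit or range.

### The arm

A 6-joint arm with a two-finger parallel gripper is mounted at the origin on a cart in front of the work surface, level with it; the furniture and walls round the work are solid. World frame = base frame: x ahead of the robot, y to its left, z up, the work surface at z = 0. Lengths are in m, angles in rad, forces in N, time in s.
With the tool pointing down it reaches from about 0.275 to 0.825 m from the base axis. Payload 4.9 kg.
Tool frame: the origin (TCP) lies midway between the tips of the shut fingers; the grasp point (between the pads) lies 19 mm behind it (grip_point_offset is the distance from the TCP to the grasp point, in m); z points along the fingers, y is the line along which they close (so a half turn about z gives the same grasp; the last joint's range is limited). The gripper opens to 85 mm and grips with 20 to 120 N. Pads are 22 mm wide; open, the fingers measure 114 mm over their backs; the gripper's body (76 mm by 85 mm) begins 54 mm behind the grasp point. The pads swing forward as they close: fully open they stand 13 mm farther back than shut.
Start: joints at [0.989, 0.326, -0.193, 1.052, 0, 1.437], TCP at [0.238, 0.496, 0.231] pointing down, gripper open.
Joint ranges: [-2.65, 2.65], [-0.97, 1.79], [-1.3, 1.35], [-1.93, 2.1], [-1.47, 1.37], [-3.14, 3.14]. Speed limits (rad/s): [2.57, 2.57, 3.14, 3.14, 3.14, 3.14].

### API

Orientations are given as a rotation vector (axis times angle).
In Python, from cell import * gives the robot as it stands. Calls block until the motion is done:
- movep(position, orientation): joint-space move of the TCP to a pose.
- move_l(position, velocity=0.15, rot=None, until_force=None): straight line of the TCP; rot=None keeps the orientation; velocity is the mean speed in m/s. With until_force (N) it stops when the force on the tool has changed by that much, and returns True; else False.
- set_joints(angles): joint-space move.
- let_go() and grab(newtons=None): open the fingers fully, or close them until they stop; newtons is the grip in N (None keeps the last).
- sleep(seconds).
- ik(position, orientation): joint angles nearest the present ones, or None.
- get_state(): the state.
- grab_frame(name): name is "scene" or "top" or "wrist"; returns a dict with "img" (420x560x3 uint8, red, green, blue), "fx", "fy", "cx", "cy" (pixels), "k1" (the pictures are not rectified: a ray, as slopes to the right and down, at radius r is drawn at 1 + k1 r^2 times it, then the intrinsics apply), "cam_to_world" (4x4, takes a point from camera to world coordinates); the wrist camera has in their place "T_tool_cam" (4x4, takes a point from camera to tool coordinates, whose origin is the TCP and whose axes are the flange's). Camera axes: x right, y down, z forward; pixel columns grow to the right and rows downward; lengths in m; the calibration is good to about 2 mm. A picture is of the moment at which its call begins: read the wrist's pose just before it. There is no depth.
A pose or a line that the arm cannot do raises MotionError and nothing moves.
- sign_off(): hands the job in; it is judged then, once.
Trained networks look in the newest picture that a camera, given by its name, has taken for a name from the list of things; names that differ only in an ending like _2 or _b are one class to them, and where a whole thing is asked for, a point or a joint stands for the part that bears it (a point fixed in the world has none). Each returns a list of dicts, best first, with "score" (0 to 1); they miss things now and then, are a little off and sometimes report something else, mostly with a low value. They report only what shows in the picture. A call takes as long as a camera call. They do not tell look-alikes from the thing itself.
- spot_in(camera, name): "centre" ([column, row] in pixels, amid what is visible of it).
- silhouettes(camera, name): "mask" (420x560 bool, what is visible of it) and "centre" ([column, row] in pixels, amid what is visible of it).
- tip_of(camera, name): "centre" ([column, row] in pixels: a listed point, or the origin of a listed thing).
The state is a dict: "clock": time; "q": joint angles; "joint_velocities": joint speeds; "tau": joint torques, N m; "position": TCP position; "eef_rot": TCP orientation; "contact_force": force on the tool from outside, world axes, zero at the start; "wrist_torque": the same for the moment, N m; "finger_gap": opening from 0.0 (shut) to 1.0 (fully open); "grasp_force": force on a finger pad.
Only numpy, scipy, OpenCV 4.12 (cv2) and the standard library are available. Lean on these libraries where they do the work, as an engineer would, in place of code of your own. Each camera call takes 0.05 s, during which the arm holds its last target. There are 200 camera calls.

## Working session

There is one attempt and no reset: what is moved stays moved. The work goes in short steps, each a Python script; the robot and the scene stay as the last script left them, time stands still between calls to the robot, and variables do not carry over. Pictures are saved under pics/ and viewed, at most 12 in all, crops included, and the job is handed in when it is done.

```bash
ls; mkdir -p pics; cat > h.py <<'E'
from cell import *
import numpy as np, cv2
from scipy.spatial.transform import Rotation as R
def ray(f,px,T=None):
    T=np.array(f["cam_to_world"]) if T is None else T
    d=np.array([(px[0]-f["cx"])/f["fx"],(px[1]-f["cy"])/f["fy"]])
    u=d.copy()
    for _ in range(20): u=d/(1+f["k1"]*(u@u))
    v=T[:3,:3]@np.array([u[0],u[1],1]); return T[:3,3],v/np.linalg.norm(v)
def onz(f,px,z,T=None):
    o,v=ray(f,px,T); return o+v*(z-o[2])/v[2]
def proj(f,p,T=None):
    T=np.array(f["cam_to_world"]) if T is None else T
    c=T[:3,:3].T@(np.array(p)-T[:3,3]); u=c[:2]/c[2]; u=u*(1+f["k1"]*(u@u))
    return np.array([u[0]*f["fx"]+f["cx"],u[1]*f["fy"]+f["cy"]])
def tri(l):
    A=0;b=0
    for o,v in l:
        P=np.eye(3)-np.outer(v,v); A=A+P; b=b+P@o
    return np.linalg.solve(A,b)
def wristT(f,s):
    T=np.eye(4);T[:3,:3]=R.from_rotvec(s["eef_rot"]).as_matrix();T[:3,3]=s["position"]
    return T@np.array(f["T_tool_cam"])
def save(f,n): cv2.imwrite("pics/"+n,cv2.cvtColor(f["img"],cv2.COLOR_RGB2BGR))
E
python3 - <<'E'
from h import *
np.set_printoptions(precision=3,suppress=True)
F={}
for c in("scene","top"):
    f=F[c]=grab_frame(c); save(f,c+"1.png"); print(c,np.array(f["cam_to_world"])[:3,3],f["fx"],f["k1"])
    for n in ("brown_bottle","press","label_tape","marker","specimen_pot"):
        for d in tip_of(c,n)[:4]: print(n,np.round(d["centre"]),round(d["score"],2),onz(f,d["centre"],0))
    for n,z in(("foot_stop",.054),("lever_hinge",.1135),("knob",.293)):
        for d in tip_of(c,n)[:2]: print(n,np.round(d["centre"]),round(d["score"],2),onz(f,d["centre"],z))
s=get_state();print(s["position"],s["eef_rot"],s["clock"])
E
```

```text
pics
scene [-0.113  0.732  0.593] 461.01095811043257 0.005358896806311818
brown_bottle [220. 306.] 0.95 [0.522 0.283 0.   ]
brown_bottle [270. 338.] 0.78 [0.381 0.277 0.   ]
brown_bottle [323. 221.] 0.7 [ 0.617 -0.155  0.   ]
brown_bottle [271. 243.] 0.69 [0.635 0.029 0.   ]
press [303. 260.] 0.72 [0.519 0.034 0.   ]
marker [317. 303.] 0.53 [0.387 0.134 0.   ]
foot_stop [313. 236.] 0.87 [ 0.519 -0.001  0.054]
foot_stop [330. 207.] 0.5 [ 0.591 -0.15   0.054]
lever_hinge [330. 206.] 0.82 [ 0.516 -0.056  0.113]
knob [326. 136.] 0.93 [ 0.518 -0.034  0.293]
knob [332. 206.] 0.6 [0.278 0.237 0.293]
top [0.402 0.105 1.386] 491.9078588554821 -0.0894134789354456
brown_bottle [208. 218.] 0.86 [0.514 0.285 0.   ]
brown_bottle [301. 175.] 0.67 [0.631 0.019 0.   ]
brown_bottle [212. 261.] 0.62 [0.392 0.275 0.   ]
brown_bottle [353. 182.] 0.62 [ 0.607 -0.129  0.   ]
press [298. 216.] 0.79 [0.513 0.032 0.   ]
label_tape [225. 170.] 0.8 [0.651 0.235 0.   ]
marker [258. 258.] 0.63 [0.396 0.146 0.   ]
marker [265. 156.] 0.36 [0.688 0.121 0.   ]
specimen_pot [262. 158.] 0.74 [0.683 0.13  0.   ]
foot_stop [310. 215.] 0.79 [0.511 0.    0.054]
lever_hinge [332. 214.] 0.95 [ 0.507 -0.052  0.113]
knob [328. 206.] 0.83 [ 0.51  -0.02   0.293]
[0.238 0.496 0.231] [0.698 3.063 0.   ] 0.9
```

View pics/scene1.png

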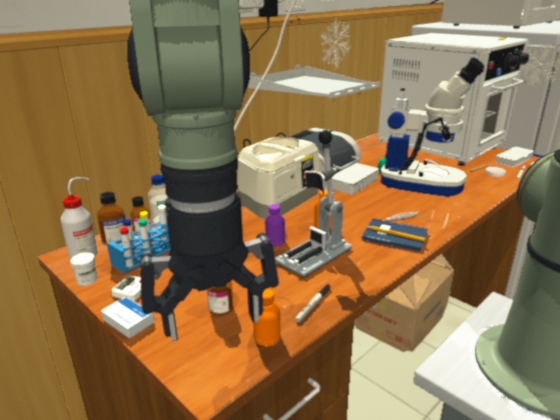

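View pics/top1.png

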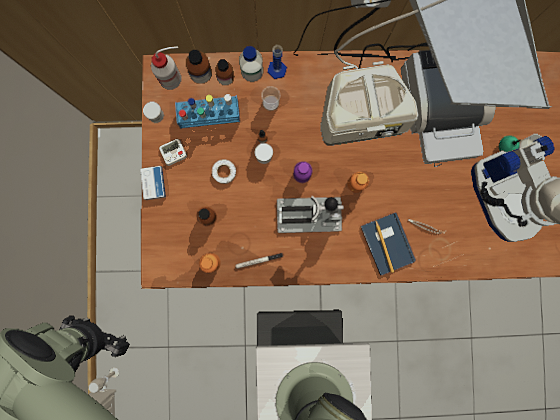

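Two similar uprights are near the front left: a brown one at (208,216) in top and (220,298) in scene, and an orange one at (208,263) and (267,320). The purple (302,172) and orange (360,180) ones stand near the press. The brown one by itself at about (0.518, 0.284) fits; the brown ones at the top left are the wall row. I'll check reachability for a label-side grasp.

```bash
cat >> h.py <<'E'
def rotm(z,y):
    z=np.array(z,float);z/=np.linalg.norm(z);y=np.array(y,float);y-=z*(y@z);y/=np.linalg.norm(y)
    return np.c_[np.cross(y,z),y,z]
def grasp_rot(az,t,sg):   # az: world azimuth of label; approach towards bottle from label side, tilted down t
    h=np.array([np.cos(az),np.sin(az),0]); a=-h*np.cos(t)-np.array([0,0,np.sin(t)])
    return rotm(a, sg*np.cross([0,0,1],h))
def place_rot(xp,t,sg):   # xp: press x axis in world
    xp=np.array([xp[0],xp[1],0.]); a=xp*np.sin(t)-np.array([0,0,np.cos(t)])
    # bottle frame: z_b=-xp, -x_b=up ; cross(z_b,h_label)
    return rotm(a, sg*np.cross(-xp,[0,0,1]))
rv=lambda M: R.from_matrix(M).as_rotvec()
E
python3 - <<'E'
from h import *
np.set_printoptions(precision=2,suppress=True)
B=np.array([.518,.284,.038]); P=np.array([.513,.002,.054])-np.array([0,-1,0])*.038
for t in(25,30,40):
  t=np.radians(t)
  for sg in(1,-1):
    for az in(60,90,120):
        M=grasp_rot(np.radians(az),t,sg)
        print(round(np.degrees(t)),sg,az,*[ik(list(B+M[:,2]*(.019-d)),list(rv(M))) for d in(0,.12)])
    M=place_rot([0,-1],t,sg)
    print("  place",*[ik(list(P+M[:,2]*.019+[0,0,d]),list(rv(M))) for d in(0,.08)])
for sg in(1,-1):
  for t in (0,20):
    M=place_rot([0,-1],np.radians(t),sg)
    print("knob",t,sg,*[ik(list(np.array(p)+M[:,2]*.019),list(rv(M))) for p in([.513,-.02,.293],[.513,-.02,.35],[.513,.12,.1135])])
E
```

```text
25 1 60 None None
25 1 90 [ 0.71  1.31  0.59  1.8  -0.76 -0.46] None
25 1 120 [ 0.8   1.02 -0.03  1.05 -1.06 -0.98] [ 0.96  1.07  0.21  1.45 -0.97 -0.74]
  place [ 0.17  0.57 -0.46  0.62 -0.43  1.75] [ 0.17  0.46 -0.4   0.79 -0.43  1.75]
25 -1 60 None None
25 -1 90 [ 0.71  1.31  0.59  1.8  -0.76  2.68] None
25 -1 120 [ 0.8   1.02 -0.03  1.05 -1.06  2.16] [ 0.96  1.07  0.21  1.45 -0.97  2.4 ]
  place [ 0.17  0.57 -0.46  0.62 -0.43 -1.39] [ 0.17  0.46 -0.4   0.79 -0.43 -1.39]
30 1 60 None None
30 1 90 [ 0.7   1.23  0.49  1.67 -0.73 -0.54] None
30 1 120 [ 0.78  0.96 -0.09  0.94 -0.99 -1.08] [ 0.93  0.98  0.14  1.33 -0.92 -0.85]
  place [ 0.21  0.6  -0.44  0.65 -0.51  1.81] [ 0.21  0.49 -0.38  0.82 -0.51  1.81]
30 -1 60 None None
30 -1 90 [ 0.7   1.23  0.49  1.67 -0.73  2.6 ] None
30 -1 120 [ 0.78  0.96 -0.09  0.94 -0.99  2.06] [ 0.93  0.98  0.14  1.33 -0.92  2.29]
  place [ 0.21  0.6  -0.44  0.65 -0.51 -1.33] [ 0.21  0.49 -0.38  0.82 -0.51 -1.33]
40 1 60 [ 0.55  1.28  0.72  1.83 -0.37 -0.33] None
40 1 90 [ 0.67  1.08  0.31  1.43 -0.65 -0.68] [ 0.76  1.17  0.7   1.79 -0.59 -0.59]
40 1 12
[... 264 characters left out ...]
.76  1.17  0.7   1.79 -0.59  2.55]
40 -1 120 [ 0.74  0.85 -0.18  0.79 -0.85  1.9 ] [ 0.88  0.83  0.01  1.14 -0.8   2.09]
  place [ 0.28  0.69 -0.37  0.74 -0.67 -1.21] [ 0.28  0.57 -0.33  0.9  -0.67 -1.21]
knob 0 1 [-0.18  0.23 -0.21  1.13  0.    1.39] [-0.18  0.21 -0.09  1.27  0.    1.39] [ 0.09  0.42 -0.44  0.71  0.    1.66]
knob 20 1 [ 0.01  0.25 -0.23  1.09 -0.35  1.58] [ 0.01  0.23 -0.12  1.23 -0.35  1.58] [ 0.27  0.51 -0.35  0.81 -0.34  1.86]
knob 0 -1 [-0.18  0.23 -0.21  1.13  0.   -1.75] [-0.18  0.21 -0.09  1.27  0.   -1.75] [ 0.09  0.42 -0.44  0.71  0.   -1.48]
knob 20 -1 [ 0.01  0.25 -0.23  1.09 -0.35 -1.56] [ 0.01  0.23 -0.12  1.23 -0.35 -1.56] [ 0.27  0.51 -0.35  0.81 -0.34 -1.29]
```

```bash
python3 - <<'E'
from h import *
np.set_printoptions(precision=3,suppress=True)
for p,t in(([.48,.40,.22],50),([.46,.40,.24],55),([.45,.38,.25],60),([.44,.36,.25],65)):
    M=grasp_rot(np.radians(95),np.radians(t),1)
    q=ik(p,list(rv(M)))
    if q is not None: break
print(t,q)
movep(p,list(rv(M)))
s=get_state(); f=grab_frame("wrist"); T=wristT(f,s); save(f,"w1.png")
import pickle; pickle.dump((f,T),open("w1.pkl","wb"))
for n,z in(("brown_bottle",0),("press",0),("foot_stop",.054),("lever_hinge",.1135),("knob",.293)):
    for d in tip_of("wrist",n)[:3]: print(n,np.round(d["centre"]),round(d["score"],2),onz(f,d["centre"],z,T))
f=grab_frame("scene"); save(f,"scene2.png"); pickle.dump(f,open("s2.pkl","wb"))
for n,z in(("brown_bottle",0),("press",0),("foot_stop",.054),("lever_hinge",.1135),("knob",.293)):
    for d in tip_of("scene",n)[:3]: print(n,np.round(d["centre"]),round(d["score"],2),onz(f,d["centre"],z))
print(get_state()["clock"],s["contact_force"])
E
```

```text
50 [ 0.811  0.916  0.592  1.755 -0.502 -0.714]
brown_bottle [358. 218.] 0.89 [0.389 0.273 0.   ]
brown_bottle [261. 222.] 0.83 [0.517 0.29  0.   ]
brown_bottle [211.  70.] 0.81 [0.634 0.022 0.   ]
press [282.  82.] 0.92 [0.511 0.038 0.   ]
foot_stop [279.  34.] 0.92 [ 0.52  -0.003  0.054]
brown_bottle [220. 309.] 0.89 [0.514 0.288 0.   ]
brown_bottle [267. 334.] 0.77 [0.391 0.273 0.   ]
brown_bottle [271. 240.] 0.74 [0.644 0.019 0.   ]
press [220. 309.] 0.63 [0.514 0.289 0.   ]
press [302. 261.] 0.6 [0.52  0.038 0.   ]
foot_stop [203. 276.] 0.56 [0.57  0.285 0.054]
lever_hinge [332. 206.] 0.88 [ 0.511 -0.06   0.113]
lever_hinge [318. 235.] 0.18 [0.445 0.071 0.113]
knob [327. 134.] 0.74 [ 0.524 -0.045  0.293]
3.3583 [ 0.524 -0.435 -0.38 ]
```

View pics/w1.png

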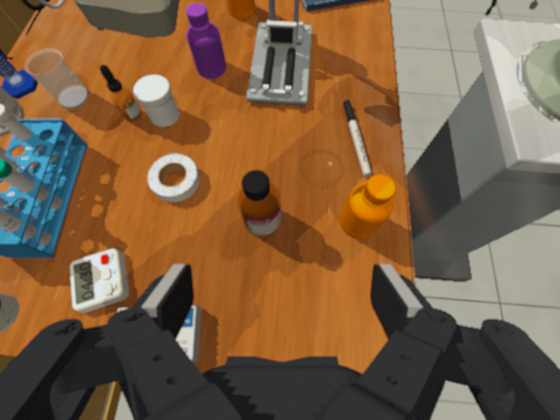

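The brown bottle is at (262,205) with its white label showing low at (265,222); the press is at (280,70), seen from its open end. Now an enlarged crop of both views to confirm identity and label direction.

```bash
python3 - <<'E'
import cv2,numpy as np
a=cv2.imread("pics/w1.png")[160:245,215:315]; b=cv2.imread("pics/scene2.png")[255:340,170:270]
cv2.imwrite("pics/crop1.png",np.hstack([cv2.resize(x,(400,340),interpolation=cv2.INTER_CUBIC) for x in(a,b)]))
E
```

```text
(no output)
```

View pics/crop1.png

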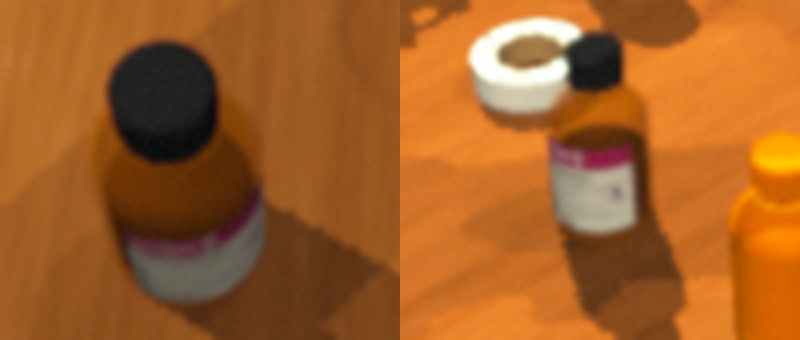

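Brown glass and a black cap confirm this is the brown bottle. The label edges put its middle near azimuth 120°. I'm going to the pre-grasp on that side and fitting the label edges from close.

```bash
python3 - <<'E'
from h import *
import pickle
np.set_printoptions(precision=3,suppress=True)
B=np.array([.516,.287,.040]); M=grasp_rot(np.radians(120),np.radians(30),1)
movep(list(B+M[:,2]*(.019-.13)),list(rv(M)))
s=get_state(); f=grab_frame("wrist"); T=wristT(f,s); save(f,"w2.png"); pickle.dump((f,T),open("w2.pkl","wb"))
for d in tip_of("wrist","brown_bottle")[:2]: print(np.round(d["centre"]),d["score"],onz(f,d["centre"],0,T))
m=[d for d in silhouettes("wrist","brown_bottle")][:2]
for d in m:
    ys,xs=np.nonzero(d["mask"]); print(d["score"],xs.min(),xs.max(),ys.min(),ys.max())
pickle.dump(m,open("m2.pkl","wb"))
print("pred foot",proj(f,[.516,.287,0],T),proj(f,[.516,.287,.102],T), s["clock"])
E
```

```text
[352.  64.] 0.78 [ 0.615 -0.156 -0.   ]
[417. 290.] 0.76 [0.391 0.278 0.   ]
0.9 252 313 139 258
0.71 287 321 26 104
pred foot [283.129 238.782] [283.462 150.942] 3.9583
```

View pics/w2.png

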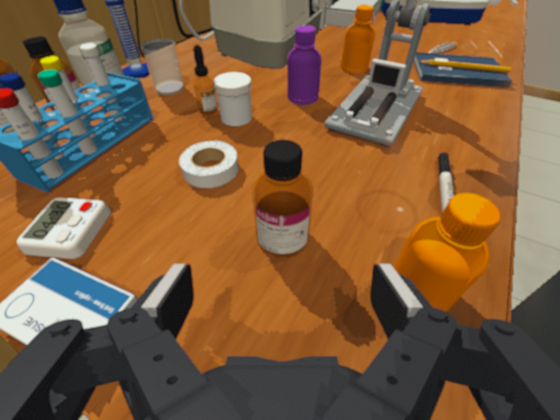

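The bottle is at (283,200), label nearly facing the camera (256 to 310 in a silhouette of 252 to 313); the orange look-alike is clear on the right at (445,260). I'll fit position and label azimuth next.

```bash
python3 - <<'E'
from h import *
import pickle
np.set_printoptions(precision=3,suppress=True)
f,T=pickle.load(open("w2.pkl","rb")); m=pickle.load(open("m2.pkl","rb"))[0]["mask"].astype(np.uint8)
f1,T1=pickle.load(open("w1.pkl","rb")); s2=pickle.load(open("s2.pkl","rb"))
th=np.linspace(0,2*np.pi,60)
def sil(f,T,x,y):
    pts=[]
    for r,z in((.0255,0),(.0255,.06),(.0145,.084),(.0145,.102)):
        pts.append([proj(f,[x+r*np.cos(t),y+r*np.sin(t),z],T) for t in th])
    im=np.zeros((420,560),np.uint8)
    for a,b in zip(pts[:-1],pts[1:]):
        h=cv2.convexHull(np.float32(a+b)); cv2.fillPoly(im,[np.int32(np.round(h*16))],1,shift=4)
    return im
best=max(((sil(f,T,x,y)&m).sum()/(sil(f,T,x,y)|m).sum(),x,y) for x in np.arange(.50,.532,.002) for y in np.arange(.270,.302,.002))
print("fit",best)
_,x,y=best
for nm,ff,TT in(("w2",f,T),("w1",f1,T1),("s2",s2,np.array(s2["cam_to_world"]))):
    c=TT[:2,3]-[x,y]; ca=np.degrees(np.arctan2(c[1],c[0])); print(nm,"cam az",round(ca))
    hsv=cv2.cvtColor(ff["img"],cv2.COLOR_RGB2HSV)
    row=[]
    for a in range(int(ca)-80,int(ca)+81,5):
        v=[]
        for z in(.014,.018,.022,.026):
            p=np.round(proj(ff,[x+.0255*np.cos(np.radians(a)),y+.0255*np.sin(np.radians(a)),z],TT)).astype(int)
            v.append(hsv[p[1],p[0],1])
        row.append(f"{a}:{int(np.median(v))}")
    print(*row)
E
```

```text
fit (np.float64(0.9609115103127079), np.float64(0.518), np.float64(0.28600000000000003))
w2 cam az 120
39:199 44:201 49:203 54:195 59:135 64:70 69:39 74:39 79:41 84:40 89:40 94:41 99:39 104:39 109:40 114:39 119:39 124:40 129:39 134:38 139:40 144:39 149:40 154:41 159:41 164:42 169:40 174:42 179:49 184:118 189:164 194:188 199:199
w1 cam az 105
25:204 30:205 35:206 40:212 45:217 50:220 55:206 60:141 65:70 70:42 75:40 80:40 85:41 90:42 95:44 100:41 105:42 110:42 115:40 120:41 125:41 130:43 135:41 140:39 145:45 150:46 155:50 160:44 165:48 170:72 175:67 180:68 185:69
s2 cam az 145
64:169 69:174 74:146 79:109 84:80 89:57 94:45 99:43 104:43 109:42 114:44 119:43 124:44 129:42 134:44 139:44 144:44 149:44 154:45 159:47 164:46 169:49 174:46 179:49 184:72 189:140 194:172 199:212 204:216 209:216 214:215 219:214 224:209
```

```bash
python3 - <<'E'
from h import *
import pickle
from scipy.optimize import least_squares
np.set_printoptions(precision=4,suppress=True)
f,T=pickle.load(open("w2.pkl","rb")); f1,T1=pickle.load(open("w1.pkl","rb")); s2=pickle.load(open("s2.pkl","rb"))
pt=grab_frame("top"); tT=np.array(pt["cam_to_world"]); sT=np.array(s2["cam_to_world"])
pickle.dump(pt,open("t2.pkl","wb"))
L={"press":[0,0,0],"foot_stop":[.04,0,.054],"lever_hinge":[.095,0,.1135],"knob":[.064,0,.293]}
ob=[(f1,T1,"press",[282,82]),(f1,T1,"foot_stop",[279,34]),(s2,sT,"press",[302,261]),(s2,sT,"lever_hinge",[332,206]),(s2,sT,"knob",[327,134]),(s2,sT,"foot_stop",[313,236])]
for cam,ff,TT in(("top",pt,tT),("wrist",f,T)):
    for n in L:
        for d in tip_of(cam,n)[:1]:
            print(cam,n,np.round(d["centre"]),round(d["score"],2))
            if d["score"]>.6: ob.append((ff,TT,n,d["centre"]))
W=lambda p,l:np.array([p[0]+np.cos(p[2])*l[0]-np.sin(p[2])*l[1],p[1]+np.sin(p[2])*l[0]+np.cos(p[2])*l[1],l[2]])
def res(p):
    r=[]
    for ff,TT,n,c in ob:
        w=W(p,L[n]); d=np.linalg.norm(TT[:3,3]-w); r+=list((proj(ff,w,TT)-c)*d/ff["fx"]*1000)
    return np.array(r)
r=least_squares(res,[.515,.035,-np.pi/2],x_scale=[.01,.01,.1],loss="soft_l1",f_scale=4)
p=r.x; print(p,np.degrees(p[2])); print(res(p).reshape(-1,2).round(1).tolist())
pickle.dump(p,open("press.pkl","wb"))
o=[]
for ff,TT,(u0,v0,w,h) in((pt,tT,(250,170,120,80)),(f,T,(310,20,120,130))):
    im=cv2.cvtColor(ff["img"],cv2.COLOR_RGB2BGR); k=4
    im=cv2.resize(im[v0:v0+h,u0:u0+w],None,fx=k,fy=k,interpolation=cv2.INTER_CUBIC)
    def ln(pts,c):
        q=np.int32([[(a[0]-u0+.5)*k,(a[1]-v0+.5)*k] for a in (proj(ff,W(p,l),TT) for l in pts)]); cv2.polylines(im,[q],True,c,1)
    ln([(-.054,-.048,.014),(.126,-.048,.014),(.126,.048,.014),(-.054,.048,.014)],(0,255,0))
    for y in(.017,-.017): ln([(-.042,y-.007,.026),(.04,y-.007,.026),(.04,y+.007,.026),(-.042,y+.007,.026)],(255,255,0))
    ln([(.04,-.023,.03),(.04,.023,.03),(.04,.023,.068),(.04,-.023,.068)],(0,0,255))
    o.append(cv2.copyMakeBorder(im,0,600-im.shape[0] if im.shape[0]<600 else 0,0,0,cv2.BORDER_CONSTANT))
h=min(i.shape[0] for i in o); c=np.hstack([i[:h] for i in o]); cv2.imwrite("pics/ov.png",cv2.resize(c,None,fx=min(1,800/c.shape[1],600/h),fy=min(1,800/c.shape[1],600/h))); print(c.shape)
E
```

```text
top press [296. 215.] 0.62
top foot_stop [310. 215.] 0.82
top lever_hinge [334. 214.] 0.85
wrist press [236. 119.] 0.51
wrist foot_stop [382.  72.] 0.55
wrist lever_hinge [405.  13.] 0.66
[ 0.5157  0.038  -1.5927] -91.25754753937541
[[-4.3, -1.3], [5.8, 1.7], [2.1, 1.1], [-2.8, 1.0], [-5.1, 6.4], [4.2, -0.2], [-0.4, 0.4], [4.5, -5.0], [-1.0, -7.7], [6.8, 6.6]]
(600, 960, 3)
```

View pics/ov.png

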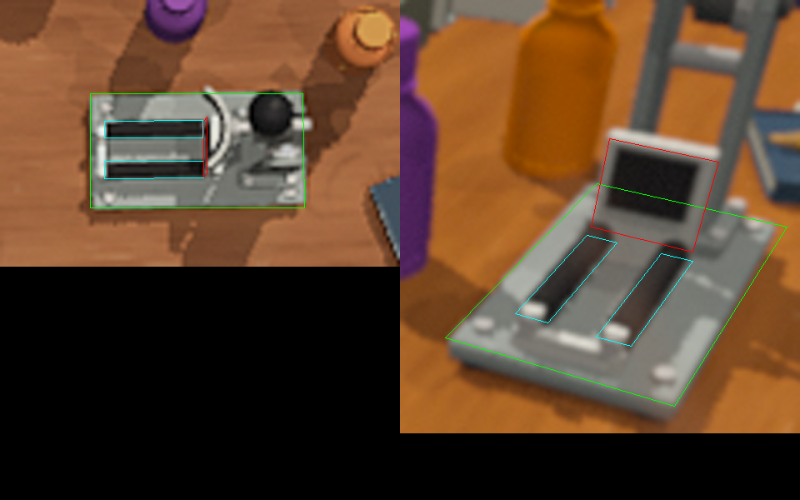

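The overlay fits the plate, rails and stop to about 2 mm in both views (press origin ≈ (0.516, 0.038), yaw −91°). Grasping the bottle.

```bash
python3 - <<'E'
from h import *
import pickle
np.set_printoptions(precision=4,suppress=True)
B=np.array([.518,.286,.040]); M=grasp_rot(np.radians(123),np.radians(30),1); r=list(rv(M)); z=M[:,2]
P=B+z*.022
movep(list(P-z*.11),r)
hit=move_l(list(P),.12,until_force=8); s=get_state(); print("hit",hit,s["position"]-P,s["contact_force"])
if not hit:
    grab(40); s=get_state(); print(s["finger_gap"],s["grasp_force"],s["contact_force"],s["position"]-P)
    pickle.dump((P,M,B),open("g.pkl","wb"))
    move_l(list(P+[0,0,.10]),.12); s=get_state(); print(s["finger_gap"],s["grasp_force"],s["contact_force"])
f=grab_frame("wrist"); save(f,"w3.png"); print(s["clock"],s["q"])
E
```

```text
hit False [0.0002 0.0008 0.0003] [ 0.0135  0.3394 -0.8076]
0.5776608572700618 41.653628926724195 [-1.2047  1.5525  1.3841] [0.     0.0004 0.0004]
0.5777478250190371 41.33083272725344 [-0.1769 -0.7118 -0.9371]
7.3 [ 0.7868  0.7855 -0.137   0.9972 -1.0096 -1.1662]
```

View pics/w3.png

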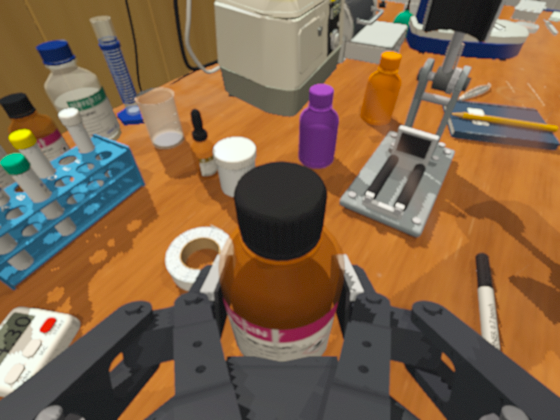

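The bottle is held upright and centred with its label at (280,335) facing the palm, and the cap is at (281,195). Next I turn it over to the press, touch the stop just above the rails, then lower.

```bash
python3 - <<'E'
from h import *
import pickle
np.set_printoptions(precision=4,suppress=True)
P,M,B=pickle.load(open("g.pkl","rb")); p=pickle.load(open("press.pkl","rb"))
xp=np.array([np.cos(p[2]),np.sin(p[2]),0])
# bottle foot in tool frame, centred by the fingers
b=M.T@(B-[0,0,.04]-P); b[1]=0; print("foot in tool",b)
Mp=place_rot(xp,np.radians(30),1); r=list(rv(Mp))
foot=np.array([p[0],p[1],.054])+xp*.04
T0=foot-Mp@b; pickle.dump((T0,Mp,xp),open("place.pkl","wb"))
pre=T0-xp*.055+[0,0,.06]; print("tcp",T0,"pre",ik(list(pre),r))
movep(list(pre),r)
move_l(list(T0-xp*.012+[0,0,.004]),.12,until_force=8)
s0=get_state(); print("near",s0["position"]-T0,s0["contact_force"],s0["finger_gap"])
h=move_l(list(T0+xp*.010+[0,0,.004]),.02,until_force=4)
s=get_state(); d=s["position"]-T0; print("stop",h,"along",d@xp,"z",d[2],s["contact_force"],s["clock"])
f=grab_frame("scene"); save(f,"s3.png")
c=f["img"][170:300,230:400]; cv2.imwrite("pics/s3c.png",cv2.resize(c[:,:,::-1],None,fx=4,fy=4,interpolation=cv2.INTER_CUBIC))
E
```

```text
foot in tool [-0.0346  0.     -0.002 ]
tcp [0.5155 0.027  0.0349] pre [ 0.293   0.571  -0.3053  0.8715 -0.4954  1.9306]
near [0.0006 0.0122 0.0043] [ 0.8933  0.4587 -1.4544] 0.5768752817966177
stop True along 0.00045573177632163097 z 0.0034630491304399325 [-0.0799  0.6776 -1.6513] 11.4
```

View pics/s3c.png

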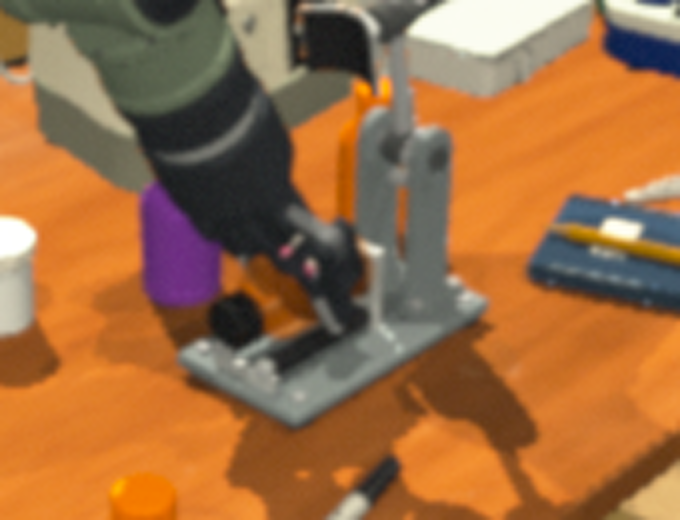

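The bottle lies over the rails, cap at (235,320) in the crop towards the open end, foot against the stop plate at (372,300); stop contact came within 0.5 mm of prediction. Lowering and releasing.

```bash
python3 - <<'E'
from h import *
import pickle
np.set_printoptions(precision=4,suppress=True)
T0,Mp,xp=pickle.load(open("place.pkl","rb"))
h=move_l(list(T0+[0,0,-.004]),.015,until_force=3)
s=get_state(); d=s["position"]-T0; print("down",h,"along",d@xp,"z",d[2],s["contact_force"])
if h:
    let_go(); s=get_state(); print(s["contact_force"],s["finger_gap"])
    z=Mp[:,2]; q=np.array(s["position"])
    move_l(list(q-z*.10-xp*.02),.12)
    s=get_state(); print(s["contact_force"],s["clock"])
    f=grab_frame("wrist"); save(f,"w4.png"); T=wristT(f,s)
    f2=grab_frame("scene"); save(f2,"s4.png")
    a=cv2.resize(f["img"][:,:,::-1],(400,300)); c=cv2.resize(f2["img"][190:295,250:390][:,:,::-1],(400,300),interpolation=cv2.INTER_CUBIC)
    cv2.imwrite("pics/v4.png",np.hstack([a,c]))
E
```

```text
down True along 0.0004386046593654365 z 0.000839601493841019 [-0.2247 -0.1602  5.214 ]
[-0.2449  0.4842 -0.2161] 0.9992696161897382
[-0.8314  0.7462 -0.4807] 13.275
```

View pics/v4.png

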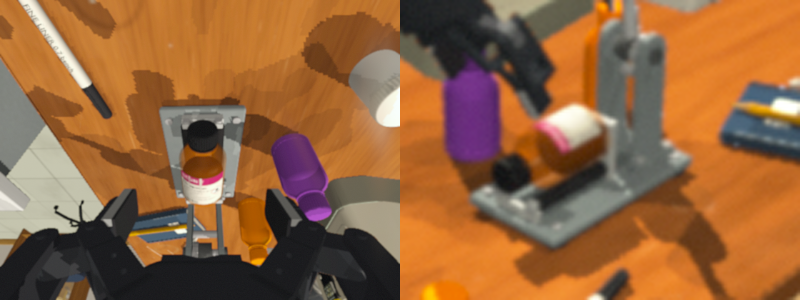

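Released: the bottle lies on the rails with the label facing up and the foot at the stop, cap towards the open end (cap at (202,135), label at (202,185) in the left half). I'll check the label angle numerically, then go above the knob.

```bash
python3 - <<'E'
from h import *
import pickle
np.set_printoptions(precision=4,suppress=True)
p=pickle.load(open("press.pkl","rb")); T0,Mp,xp=pickle.load(open("place.pkl","rb"))
yp=np.array([-xp[1],xp[0],0]); up=np.array([0,0,1.]); foot=np.array([p[0],p[1],.054])+xp*.04
s=get_state(); f=grab_frame("wrist"); T=wristT(f,s); hsv=cv2.cvtColor(f["img"],cv2.COLOR_RGB2HSV)
for off in(-.002,0,.002):
  row=[]
  for a in range(-90,91,6):
    v=[]
    for l in(.016,.02,.024,.028):
        q=np.round(proj(f,foot+yp*off-xp*l+.0255*(np.cos(np.radians(a))*up+np.sin(np.radians(a))*yp),T)).astype(int); v.append(hsv[q[1],q[0],1])
    row.append(f"{a}:{int(np.median(v))}")
  print(off,*row)
q=np.array(s["position"]); Mk=place_rot(xp,0,1); rk=list(rv(Mk)); z=Mk[:,2]
K=np.array([p[0],p[1],.293])+xp*.064
move_l(list(q-xp*.06+[0,0,.20]),.2)
movep(list(K+z*.019+[0,0,.12]),rk)
s=get_state(); f=grab_frame("wrist"); T=wristT(f,s); save(f,"w5.png")
for d in tip_of("wrist","knob")[:2]: print("knob",d["centre"],d["score"],onz(f,d["centre"],.293,T),"pred",K,proj(f,K,T))
for d in silhouettes("wrist","knob")[:2]:
    ys,xs=np.nonzero(d["mask"]); print(d["score"],xs.min(),xs.max(),ys.min(),ys.max())
g=grab_frame("scene")
for d in tip_of("scene","knob")[:2]: print("scene",d["centre"],d["score"],proj(g,K))
print(s["clock"],s["contact_force"])
E
```

```text
-0.002 -90:10 -84:10 -78:11 -72:13 -66:14 -60:14 -54:53 -48:47 -42:37 -36:36 -30:35 -24:33 -18:32 -12:30 -6:29 0:29 6:28 12:25 18:21 24:21 30:21 36:19 42:23 48:23 54:26 60:23 66:27 72:27 78:37 84:40 90:64
0 -90:41 -84:28 -78:26 -72:43 -66:52 -60:51 -54:42 -48:37 -42:37 -36:35 -30:34 -24:32 -18:31 -12:30 -6:29 0:28 6:26 12:23 18:21 24:21 30:21 36:21 42:23 48:23 54:23 60:34 66:72 72:80 78:80 84:80 90:94
0.002 -90:52 -84:47 -78:47 -72:45 -66:39 -60:37 -54:38 -48:37 -42:35 -36:34 -30:32 -24:32 -18:31 -12:30 -6:29 0:26 6:23 12:22 18:22 24:19 30:19 36:22 42:24 48:27 54:68 60:50 66:24 72:12 78:10 84:10 90:13
knob [286.9, 215.4] 0.77 [ 0.519  -0.0289  0.293 ] pred [ 0.5143 -0.026   0.293 ] [281.2363 212.1302]
knob [206.1, 61.0] 0.28 [0.4622 0.0903 0.293 ] pred [ 0.5143 -0.026   0.293 ] [281.2363 212.1302]
0.95 257 310 156 234
0.25 252 312 93 233
scene [327.3, 135.1] 0.57 [324.6999 136.8791]
15.45 [ 0.2571  0.7071 -0.5817]
```

```bash
python3 - <<'E'
from h import *
import pickle
np.set_printoptions(precision=4,suppress=True)
p=pickle.load(open("press.pkl","rb")); T0,Mp,xp=pickle.load(open("place.pkl","rb"))
Mk=place_rot(xp,0,1); rk=list(rv(Mk)); z=Mk[:,2]
K=np.array([p[0]+.002,p[1]-.001,.293])+xp*.064
G=K+z*.021
h=move_l(list(G),.12,until_force=8); s=get_state(); print(h,s["position"]-G,s["contact_force"])
if not h:
    grab(50); s=get_state(); print("gap",s["finger_gap"],s["grasp_force"],s["contact_force"],s["position"]-G)
    pickle.dump((K,G),open("k.pkl","wb"))
    H=np.array([K[0],K[1],.1135])+xp*.031
    H=K+xp*.182*np.sin(np.radians(10))-np.array([0,0,.182*np.cos(np.radians(10))])
    kn=lambda th: H+.182*(-np.sin(th+np.radians(10))*xp+np.cos(th+np.radians(10))*np.array([0,0,1]))
    for th in(.1,.2,.3,.4):
        move_l(list(kn(th)+G-K),.1,rot=rk); s=get_state(); print(th,s["contact_force"],s["finger_gap"],s["position"]-(kn(th)+G-K))
print(s["clock"])
f=grab_frame("scene"); save(f,"s5.png"); cv2.imwrite("pics/s5c.png",cv2.resize(f["img"][80:300,230:400][:,:,::-1],None,fx=2.7,fy=2.7,interpolation=cv2.INTER_CUBIC))
for d in tip_of("scene","knob")[:2]: print(d["centre"],d["score"],proj(f,kn(th)))
E
```

```text
False [ 0.0005 -0.0001  0.0008] [ 0.1317  0.2461 -0.2994]
gap 0.34566904561674544 49.03447687625885 [-1.9765 -0.0765  4.9928] [-0.0001 -0.      0.0005]
0.1 [-3.5719 -0.829   6.9077] 0.347010384834547 [-0.0005  0.0001  0.0005]
0.2 [-4.9033  0.6004  6.798 ] 0.3450327075030179 [-0.001   0.0002  0.0002]
0.3 [-5.35    0.5566  6.3362] 0.3484480245640715 [-0.0015  0.0003 -0.0002]
0.4 [-6.9498  0.996   5.6196] 0.34615407833823303 [-0.0019  0.0003 -0.0005]
18.7583
[307.4, 153.3] 0.7 [302.8963 155.2704]
```

View pics/s5c.png

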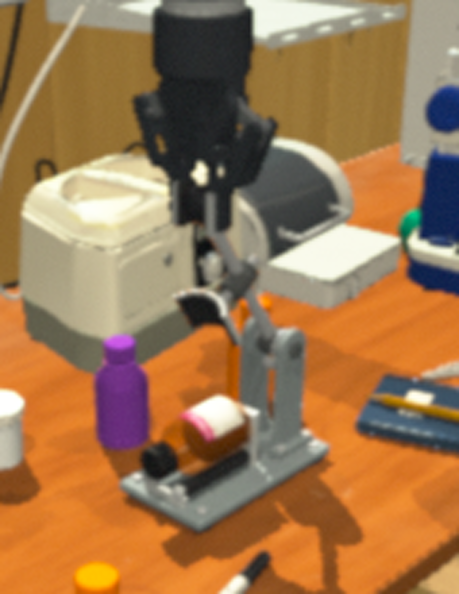

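The knob is between the fingers at (205,210) in the crop, the lever follows, and the bottle stays put. The sideways force is growing, which points to a yaw error of about 1.5°; I'll correct the swing plane, continue to just above contact, then step slowly to find shoe touch.

```bash
cat > sw.py <<'E'
from h import *
import pickle
np.set_printoptions(precision=4,suppress=True)
p=pickle.load(open("press.pkl","rb")); T0,Mp,xp0=pickle.load(open("place.pkl","rb")); K,G=pickle.load(open("k.pkl","rb"))
rk=list(rv(place_rot(xp0,0,1))); a=np.radians(-89.6); xp=np.array([np.cos(a),np.sin(a),0]); c=np.radians(10)
G2=G+[-.0006,0,0]; H=G2+xp*.182*np.sin(c)-np.array([0,0,.182*np.cos(c)])
kn=lambda th: H+.182*(-np.sin(th+c)*xp+np.cos(th+c)*np.array([0,0,1]))
E
python3 - <<'E'
from sw import *
for th in(.55,.75,.95,1.1,1.22):
    move_l(list(kn(th)),.12,rot=rk); s=get_state(); print(th,s["contact_force"],s["grasp_force"],s["position"]-kn(th))
for th in np.arange(1.235,1.36,.0125):
    move_l(list(kn(th)),.03,rot=rk); sleep(.1); s=get_state(); print(round(th,4),s["contact_force"],1000*(s["position"]-kn(th)))
print(s["clock"])
E
```

```text
0.55 [ 1.3459 -1.0519  2.3035] 51.178611516952515 [ 0.0006 -0.0004  0.0002]
0.75 [ 2.6878 -0.8368  2.2374] 52.03952372074127 [ 0.0006 -0.0004  0.0004]
0.95 [ 3.05   -1.7076  2.8118] 52.91186213493347 [ 0.0007 -0.0003  0.0004]
1.1 [ 3.9222 -1.3326  3.2239] 53.60058903694153 [ 0.0007 -0.      0.0002]
1.22 [4.3527 0.6445 2.4494] 54.081711173057556 [0.0007 0.     0.0001]
1.235 [ 5.5157 -0.2819  3.566 ] [0.6051 0.019  0.4114]
1.2475 [5.2659 0.5906 4.1468] [0.6085 0.1238 0.2209]
1.26 [ 4.8761 -0.275   3.6536] [0.582  0.1097 0.1204]
1.2725 [5.7183 0.7592 3.7327] [0.5782 0.105  0.0386]
1.285 [4.8958 0.8639 4.2396] [0.5954 0.1686 0.0349]
1.2975 [ 6.3096 -0.3724  4.0684] [ 0.5648  0.026  -0.0557]
1.31 [4.8439 0.6785 4.5626] [ 0.5764  0.0545 -0.0807]
1.3225 [6.4995 0.1742 4.0475] [ 0.5731 -0.0087 -0.109 ]
1.335 [ 4.9467 -0.2929  4.3341] [ 0.6103 -0.1072 -0.1191]
1.3475 [6.1475 0.118  5.2398] [ 0.6012 -0.0555 -0.001 ]
24.3417
```

```bash
python3 - <<'E'
from sw import *
for th in np.arange(1.3475,1.402,.009):
    move_l(list(kn(th)),.03,rot=rk)
    F=[]
    for _ in range(8): sleep(.04); s=get_state(); F.append(s["contact_force"])
    print(round(th,4),np.mean(F,0),1000*(s["position"]-kn(th)),s["position"][2])
f=grab_frame("scene"); save(f,"s6.png")
for d in tip_of("scene","knob")[:1]: print(d["centre"],d["score"])
g=grab_frame("top"); save(g,"t6.png")
A=cv2.resize(f["img"][170:290,240:380][:,:,::-1],(700,600),interpolation=cv2.INTER_CUBIC); cv2.imwrite("pics/s6c.png",A)
print(s["clock"])
E
```

```text
1.3475 [ 5.4692 -0.1363  4.9025] [ 0.5925 -0.0536  0.0088] 0.10164524173828632
1.3565 [ 5.0811 -0.2677  6.5016] [ 0.5703 -0.1954  0.1574] 0.10015746399756653
1.3655 [ 4.7719 -0.5863  6.3705] [ 0.5829 -0.2869  0.2256] 0.09858866536164884
1.3745 [ 4.9142 -0.7026  7.2125] [ 0.6062 -0.2289  0.2734] 0.09699900315158595
1.3835 [ 4.3072 -0.3919  7.7075] [ 0.5987 -0.1917  0.3346] 0.09542251439184109
1.3925 [ 4.3302 -0.2917  8.1169] [ 0.6008 -0.1229  0.3753] 0.0938251967010141
1.4015 [ 4.3698 -1.2096  7.8347] [ 0.603  -0.3335  0.3705] 0.09218240448594119
[279.6, 228.1] 0.8
28.425
```

View pics/s6c.png

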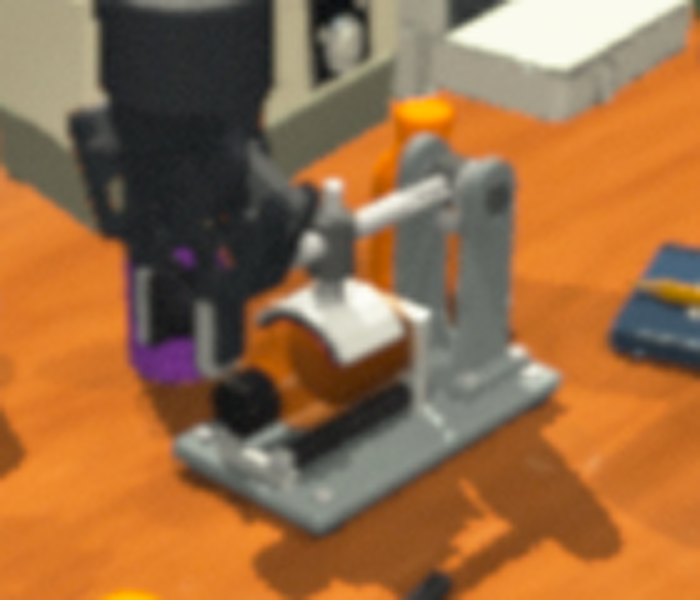

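The shoe bears on the label (saddle at (345,310)), the stem shows above the sleeve at (335,190), the lever is near level and the bottle hasn't moved. Touch came at my angle ≈1.345 and the knob force is now about 8 N, so I estimate 5 to 6 mm. A last small step, check, and hand in.

```bash
python3 - <<'E'
from sw import *
move_l(list(kn(1.407)),.03,rot=rk)
F=[]
for _ in range(12): sleep(.04); s=get_state(); F.append(s["contact_force"])
print(np.mean(F,0),s["position"],s["grasp_force"],s["finger_gap"],s["clock"])
print(sign_off())
E
```

```text
[ 3.8066 -1.1095  8.3366] [0.5153 0.1231 0.0912] 55.193856954574585 0.34816144993188475 29.325
the job is handed in; nothing more can be done
None
```

I handed the job in at 29.3 s. The bottle lies label up against the stop, and the lever is held near level with about 8.3 N on the knob. The plunger is pushed in an estimated 6 mm, judged from the shoe-touch angle and knob force rather than measured directly.

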